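# Check the slide lock of the blue instrument chassis

## Task

New slides have been fitted to the blue instrument unit on the bench and their lock needs checking. Pull the blue unit's chassis out by its handle until it locks and stays out by itself when you let go, then press down that unit's own orange release pad so that its spring takes the chassis fully home again. Leave the grey unit shut.

Things in the scene. Friction and masses are not known exactly. Their poses are not given: they have to be found in the camera images.
- blue_handle (a point): Centre of the blue unit's chassis handle: level steel bar, 10 mm thick, straight for 54 mm, 45 mm above the bench, 40 mm clear of the 92 x 62 mm blue panel. Moves with the chassis. -x: straight out of the front (pull direction), y along the bar, z up. Pinch it from above, one finger before and one behind the bar. Fixed blue housing behind it: 170 mm deep, 94 wide, 72 high.
- blue_pad (a point): Centre of the top of the blue chassis's release: ribbed orange pad, 30 x 30 mm, 95 mm above the bench, on a bracket fixed to the housing's -y side; when shut, 104 mm behind the bar and 66 mm to its side. Does not travel with the chassis. Pressed straight down it moves 9 mm against a 2 to 3.5 N spring to a hard stop; the catch lets go at about 4 mm. Springs up again. Axes as the handle's.
- blue_slide (a joint): How far the blue chassis is drawn out, m: 0 shut; the catch snaps in once past 0.100 and then holds it at about 0.100; hard stop at 0.114. A spring pulls it home with 4.5 to 6.5 N, damped by 45 N per m/s; the catch adds a few N as it is passed. Let go short of the catch, or released, it runs home by itself in 1 to 2 s.
- grey_handle (a point): Centre of the same handle bar on the chassis of the other unit, all grey: a bystander of the same make with its own fixed housing and orange pad, to be left shut. Either of the two may be the nearer one.

How it is judged:
By the outcome, as a careful person would: the job done as asked, in the order asked, and still so for the second after the job is handed in, with the robot touching nothing.
It also fails if it takes over 42 s, if anything falls off the work surface, if the arm or the gripper's body presses on something with over 40 N, if the wrist force passes 120 N, or if a joint passes its speed limit or range.

## Robot

A 6-joint arm with a two-finger parallel gripper is mounted at the origin on the work surface; the furniture and walls round the work are solid. World frame = base frame: x ahead of the robot, y to its left, z up, the work surface at z = 0. Lengths are in m, angles in rad, forces in N, time in s.
With the tool pointing down it reaches from about 0.3 to 0.875 m from the base axis. Payload 6.4 kg.
Tool frame: the origin (TCP) lies at the very end of the fingers, on their centre line; the grasp point (between the pads) lies 19 mm behind it (ctrl.tcp_to_grasp is the distance from the TCP to the grasp point, in m); z points along the fingers, y is the direction in which the jaws open and shut (so a half turn about z gives the same grasp; the last joint's range is limited). The gripper opens to 85 mm and grips with 20 to 120 N. Pads are 22 mm wide; open, the fingers measure 114 mm over their backs; the gripper's body (76 mm by 85 mm) begins 54 mm behind the grasp point. The pads swing forward as they close: fully open they stand 13 mm farther back than shut.
Start: joints at [-1.503, 0.181, 1.607, -0, 1.354, -0.206], TCP at [0.155, -0.554, 0.231] pointing down, gripper open.
Joint ranges: [-2.99, 2.99], [-0.89, 2.07], [0.3, 2.58], [-1.14, 4.28], [0, 2.63], [-3.12, 3.12]. Speed limits (rad/s): [2.57, 2.57, 3.01, 3.14, 3.14, 3.14].

## Interface

Orientations are given as a unit quaternion [w, x, y, z].
In Python, from bench import ctrl gives the robot as it stands. The module is installed in compiled form; this text tells all that it offers.
- The arm moves only by the tool drive_tool, never from a script. Its argument "deltas" is a list of rows, each an object with "slide": the shift along the tool's x, y, z as a fraction of full scale, a list of three; "delta_rot": the turn, a rotation vector about the tool's x, y, z as a fraction of full scale, a list of three; "hand": the opening, from 0 (shut) to 1 (fully open). In form: [{"slide": [tx, ty, tz], "delta_rot": [wx, wy, wz], "hand": hand}, ...]. A call has exactly 5 rows; each row shifts and turns the commanded pose from where the row before left it, along the tool's axes as they then stand; what a row does not reach is not made up. Full scale, the value 1, is 50 mm for a shift and 180 degrees for a turn. A row lasts 1/8 s, in which the tool goes at most 62.5 mm and 10.7 degrees, less where a joint would pass 70% of its speed; a pose out of reach is approached as far as the arm can. A call with a number of a shift or a turn outside -1 to 1 is refused whole. A call with a gripper value outside its range is refused whole. The fingers move at their own pace and stop on an object; the grip force is fixed at half the most. Time passes only in rows, so rows that do not move let the fingers close, or fill a call up. It gives the time, the measured TCP pose, the force and the opening at its end, in the units of the state.
- ctrl.get_obs(): the state, without advancing time (a new reading comes with each control period).
- ctrl.camera(name): name is "scene" or "side" or "wrist"; returns a dict with "frame" (400x640x3 uint8, red, green, blue), "mtx" (3x3 intrinsics, pixels), "R" (3x3) and "t" (3): a world point X has camera coordinates R X + t. Camera axes: x right, y down, z forward; pixel columns grow to the right and rows downward; lengths in m; the calibration is good to about 2 mm. A picture is of the moment at which its call begins. There is no depth.
- ctrl.hand_in(): hands the job in, once; it reports no verdict.
The state is a dict: "time_s": time; "q": joint angles; "dq": joint speeds; "joint_efforts": joint torques, N m; "eef_pos": TCP position; "eef_rot": TCP orientation; "wrist_force": force on the tool from outside, world axes, zero at the start; "torque": the same for the moment, N m; "opening": opening from 0.0 (shut) to 1.0 (fully open).
Only numpy, scipy, OpenCV 4.12 (cv2) and the standard library are available. Lean on these libraries where they do the work, as an engineer would, in place of code of your own. Each camera call takes 0.05 s, during which the arm holds its last target.

## Working session

There is one attempt and no reset: what is moved stays moved. The work goes in short steps, Python scripts to look and compute and a tool call to move; the robot and the scene stay as the last step left them, time stands still between calls to the robot, and variables do not carry over. Pictures are saved under pics/ and viewed, and the job is handed in when it is done.

Besides the shell and the picture viewer there is one more tool, called after "Request:" as name(argument=value, ...), one argument or row to a line, values as JSON. drive_tool: Moves the arm, as the interface text tells. Its arguments: {"type":"object","properties":{"deltas":{"type":"array","items":{"type":"object","properties":{"slide":{"type":"array","items":{"type":"number"}},"delta_rot":{"type":"array","items":{"type":"number"}},"hand":{"type":"number"}}}}},"required":["deltas"]}

```bash
mkdir -p pics; python3 - <<'E'
from bench import ctrl
import cv2,pickle
d={}
for n in ["scene","side","wrist"]:
    c=ctrl.camera(n); d[n]=c
    cv2.imwrite(f"pics/a_{n}.png",c["frame"][:,:,::-1])
pickle.dump(d,open("a.pkl","wb"))
o=ctrl.get_obs(); print(o["time_s"],o["eef_pos"],o["eef_rot"],o["wrist_force"],ctrl.tcp_to_grasp)
E
```

```text
0.15 [ 0.1554579  -0.55316798  0.23061635] [-6.62301173e-04  9.90644586e-01  1.36465611e-01  5.17787589e-05] [ 0.09669113 -0.29381697 -0.88658803] 0.0187
```

View pics/a_scene.png

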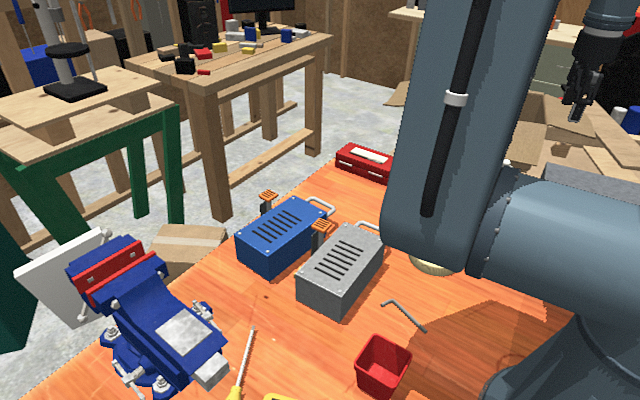

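View pics/a_side.png

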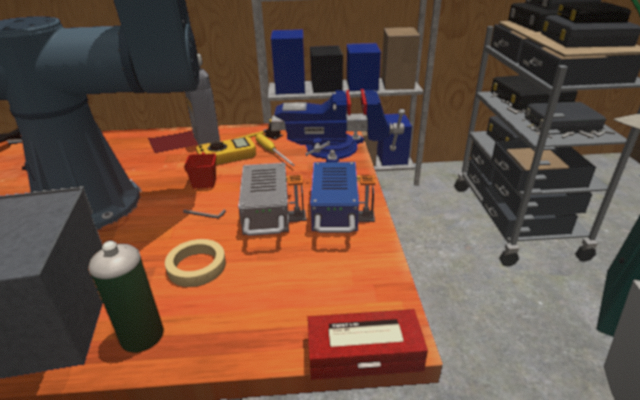

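View pics/a_wrist.png

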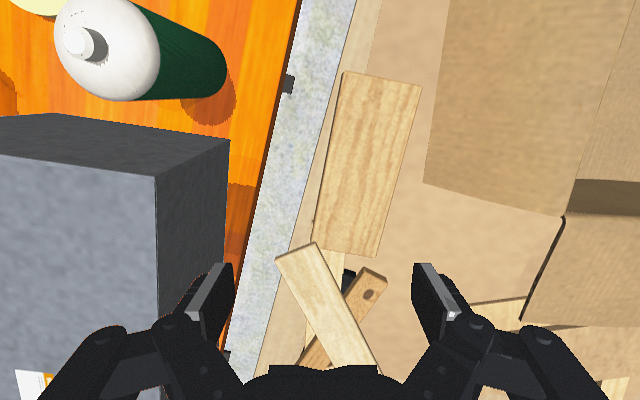

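```bash
python3 - <<'E'
import cv2,pickle
import numpy as np
d=pickle.load(open("a.pkl","rb"))
f=d["side"]["frame"][150:250,220:400,::-1]
cv2.imwrite("pics/b_side.png",cv2.resize(f,None,fx=4.4,fy=4.4,interpolation=cv2.INTER_CUBIC))
f=d["scene"]["frame"][180:320,220:400,::-1]
cv2.imwrite("pics/b_scene.png",cv2.resize(f,None,fx=4,fy=4,interpolation=cv2.INTER_CUBIC))
for n in d:
    print(n,"C",-d[n]["R"].T@d[n]["t"],"fwd",d[n]["R"][2],d[n]["mtx"][0])
E
```

```text
scene C [0.14639964 0.40665534 0.5956179 ] fwd [ 0.43919851 -0.67238618 -0.59582002] [408.69202975   0.         320.09823311]
side C [ 0.48069783 -0.85898872  0.5387828 ] fwd [ 0.05013122  0.83357232 -0.55013094] [437.35043492   0.         323.07800094]
wrist C [ 0.2375601  -0.52975096  0.37352573] fwd [-0.31500928 -0.0879414  -0.94500554] [312.25646949   0.         322.50475028]
```

View pics/b_side.png

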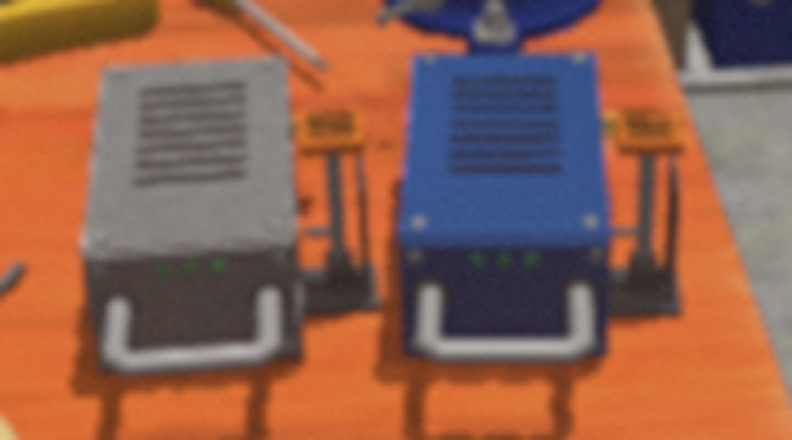

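View pics/b_scene.png

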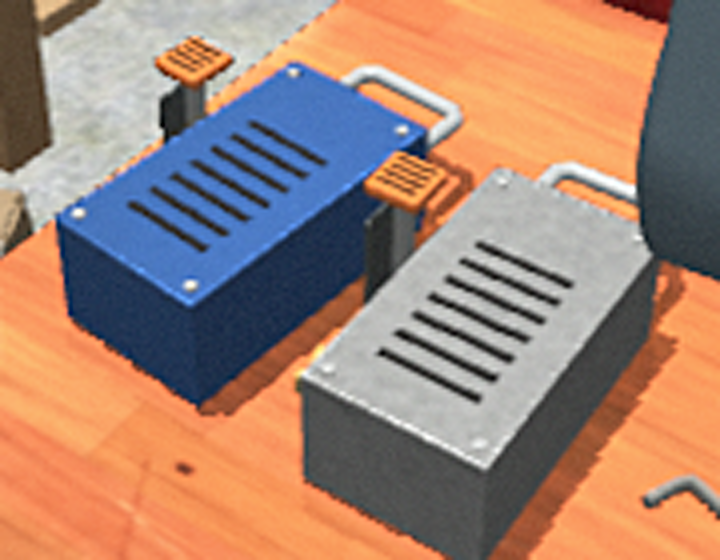

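```bash
cat > h.py <<'E'
import numpy as np
def ray(c,u,v):
    d=c["R"].T@np.linalg.inv(c["mtx"])@np.array([u,v,1.]); return -c["R"].T@c["t"],d
def onz(c,u,v,z):
    C,d=ray(c,u,v); return C+d*(z-C[2])/d[2]
def proj(c,X):
    p=c["mtx"]@(c["R"]@np.array(X)+c["t"]); return p[:2]/p[2]
def tri(c1,p1,c2,p2):
    A=[];b=[]
    for c,p in((c1,p1),(c2,p2)):
        C,d=ray(c,*p); d/=np.linalg.norm(d); P=np.eye(3)-np.outer(d,d); A.append(P); b.append(P@C)
    return np.linalg.solve(sum(A),sum(b))
E
python3 - <<'E'
import pickle,numpy as np
from h import *
np.set_printoptions(precision=4,suppress=True)
d=pickle.load(open("a.pkl","rb"));s=d["side"];c=d["scene"]
S=lambda x,y:(220+(x+.5)/4.4-.5,150+(y+.5)/4.4-.5)
C=lambda x,y:(220+(x+.5)/4-.5,180+(y+.5)/4-.5)
L=onz(s,*S(424,347),.045);R=onz(s,*S(591,347),.045)
print("bar L,R",L,R,np.linalg.norm(L-R),"mid",(L+R)/2)
for n,p,q in(("padb",(649,128),(194,61)),("screw front -y",(590,221),(294,71)),("screw front +y",(420,222),(402,130)),("screw back +y",(431,59),(191,286)),("screw back -y",(579,58),(78,213))):
    print(n,onz(s,*S(*p),.095 if 'pad' in n else .073),onz(c,*C(*q),.095 if 'pad' in n else .073),tri(s,S(*p),c,C(*q)))
# scene bar: corner picks
A=onz(c,*C(378,74),.045);B=onz(c,*C(452,112),.045);print("scene bar",A,B,(A+B)/2)
E
```

```text
bar L,R [ 0.5059 -0.1998  0.045 ] [ 0.5769 -0.2065  0.045 ] 0.07125661371190757 mid [ 0.5414 -0.2031  0.045 ]
padb [ 0.6149 -0.1107  0.095 ] [ 0.6101 -0.1061  0.095 ] [ 0.6141 -0.1088  0.0929]
screw front -y [ 0.583  -0.1514  0.073 ] [ 0.5814 -0.1531  0.073 ] [ 0.5821 -0.1529  0.0734]
screw front +y [ 0.5081 -0.1449  0.073 ] [ 0.5057 -0.145   0.073 ] [ 0.5071 -0.1454  0.0728]
screw back +y [0.5222 0.0062 0.073 ] [0.5194 0.0059 0.073 ] [0.5211 0.0055 0.0727]
screw back -y [ 0.5971 -0.0005  0.073 ] [ 0.5956 -0.0011  0.073 ] [ 0.5965 -0.0013  0.073 ]
scene bar [ 0.5646 -0.2087  0.045 ] [ 0.5116 -0.2039  0.045 ] [ 0.5381 -0.2063  0.045 ]
```

Request:
drive_tool(
  deltas=[
    {"slide": [0,0,-0.8],"delta_rot": [0,0,0.058],"hand": 0.4},
    {"slide": [0,0,-0.6],"delta_rot": [0,0,0.059],"hand": 0.4},
    {"slide": [0.6,-0.65,0],"delta_rot": [0,0,0],"hand": 0.4},
    {"slide": [0.7,-0.77,0],"delta_rot": [0,0,0],"hand": 0.4},
    {"slide": [0.7,-0.77,0],"delta_rot": [0,0,0],"hand": 0.4},
  ],
)

```text
time_s: 0.78
eef_pos: [0.2661, -0.4528, 0.301]
eef_rot: [-0.0, 0.999, -0.047, 0.0]
wrist_force: [0.3, -0.4, -1.2]
opening: 0.402
```

Request:
drive_tool(
  deltas=[
    {"slide": [0.71,-0.78,0],"delta_rot": [0,0,0],"hand": 0.4},
    {"slide": [0.71,-0.78,0],"delta_rot": [0,0,0],"hand": 0.4},
    {"slide": [0.71,-0.78,0],"delta_rot": [0,0,0],"hand": 0.4},
    {"slide": [0.71,-0.78,0.3],"delta_rot": [0,0,0],"hand": 0.4},
    {"slide": [0.71,-0.78,0.5],"delta_rot": [0,0,0],"hand": 0.4},
  ],
)

```text
time_s: 1.4
eef_pos: [0.4618, -0.2755, 0.2617]
eef_rot: [0.001, 0.999, -0.047, 0.001]
wrist_force: [0.7, -0.6, 0.0]
opening: 0.398
```

Request:
drive_tool(
  deltas=[
    {"slide": [0.71,-0.78,0.6],"delta_rot": [0,0,0],"hand": 0.4},
    {"slide": [0.7,-0.77,0.6],"delta_rot": [0,0,0],"hand": 0.4},
    {"slide": [0,0,0.8],"delta_rot": [0,0,0],"hand": 0.4},
    {"slide": [0,0,0.2],"delta_rot": [0,0,0],"hand": 0.4},
    {"slide": [0,0,0],"delta_rot": [0,0,0],"hand": 0.4},
  ],
)

```text
time_s: 2.02
eef_pos: [0.5373, -0.2061, 0.1511]
eef_rot: [-0.0, 0.999, -0.047, -0.001]
wrist_force: [-0.2, -0.3, -0.4]
opening: 0.403
```

```bash
python3 - <<'E'
from bench import ctrl
import cv2,pickle
d={}
for n in ["side","wrist"]:
    c=ctrl.camera(n); d[n]=c
    cv2.imwrite(f"pics/c_{n}.png",c["frame"][:,:,::-1])
pickle.dump(d,open("c.pkl","wb"))
o=ctrl.get_obs(); print(o["time_s"],o["eef_pos"],o["eef_rot"],o["wrist_force"],o["q"])
E
```

```text
2.125 [ 0.5383248  -0.2070786   0.15305355] [ 6.69467296e-04  9.98873219e-01 -4.74406402e-02  1.10917512e-03] [-0.56208931 -0.44124273 -0.19508008] [-5.72882124e-01  2.63841081e-01  1.67410237e+00 -4.89570512e-05
  1.20105850e+00  1.09284882e+00]
```

View pics/c_wrist.png

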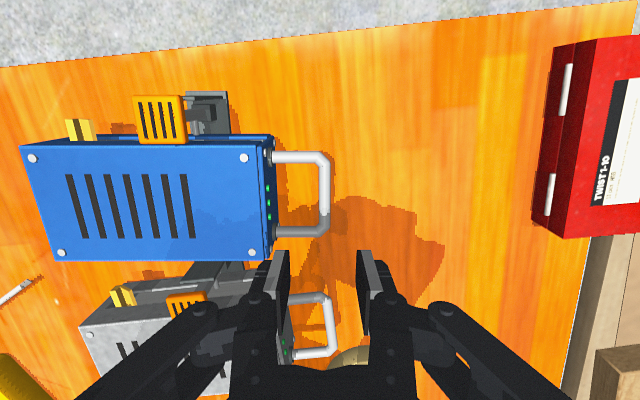

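View pics/c_side.png

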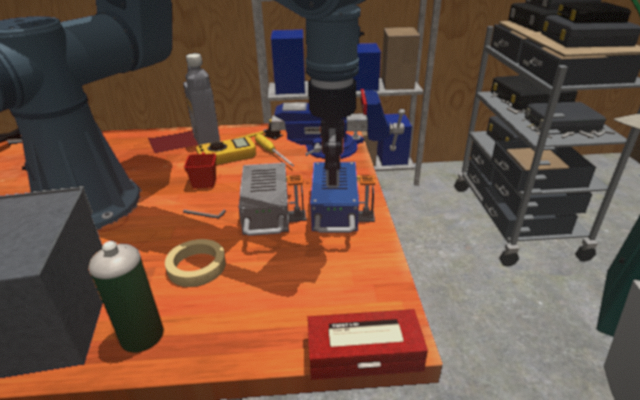

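```bash
python3 - <<'E'
import pickle,numpy as np
from h import *
np.set_printoptions(precision=4,suppress=True)
d=pickle.load(open("c.pkl","rb"));w=d["wrist"]
for n,u,v,z in(("bar-y",324,158,.045),("bar+y",322,229,.045),("mid",324,193,.045),("pad",159,116,.095),("grey bar",331,325,.045),("sF-y",244,157,.073),("sF+y",252,252,.073),("sB+y",62,253,.073),("sB-y",32,158,.073)): print(n,onz(w,u,v,z))
E
```

```text
bar-y [ 0.5726 -0.2108  0.045 ]
bar+y [ 0.5101 -0.2032  0.045 ]
mid [ 0.5429 -0.208   0.045 ]
pad [ 0.6186 -0.1119  0.095 ]
grey bar [ 0.4065 -0.2021  0.045 ]
sF-y [ 0.5844 -0.154   0.073 ]
sF+y [ 0.5081 -0.1468  0.073 ]
sB+y [0.5217 0.0044 0.073 ]
sB-y [ 0.5982 -0.0022  0.073 ]
```

Request:
drive_tool(
  deltas=[
    {"slide": [0.05,0,0.7],"delta_rot": [0,0,0],"hand": 0.4},
    {"slide": [0,0,0.7],"delta_rot": [0,0,0],"hand": 0.4},
    {"slide": [0,0,0.6],"delta_rot": [0,0,0],"hand": 0.4},
    {"slide": [0,0,0.48],"delta_rot": [0,0,0],"hand": 0.4},
    {"slide": [0,0,0],"delta_rot": [0,0,0],"hand": 0.4},
  ],
)

```text
time_s: 2.75
eef_pos: [0.5401, -0.2068, 0.0275]
eef_rot: [-0.0, 0.999, -0.047, -0.0]
wrist_force: [-0.1, 0.5, 0.1]
opening: 0.404
```

Request:
drive_tool(
  deltas=[
    {"slide": [0,0,0],"delta_rot": [0,0,0],"hand": 0.0},
    {"slide": [0,0,0],"delta_rot": [0,0,0],"hand": 0.0},
    {"slide": [0,0,0],"delta_rot": [0,0,0],"hand": 0.0},
    {"slide": [0,0,0],"delta_rot": [0,0,0],"hand": 0.0},
    {"slide": [0,0,0],"delta_rot": [0,0,0],"hand": 0.0},
  ],
)

```text
time_s: 3.38
eef_pos: [0.5413, -0.2084, 0.0296]
eef_rot: [0.002, 0.999, -0.047, 0.001]
wrist_force: [-1.5, -4.9, 0.8]
opening: 0.089
```

Request:
drive_tool(
  deltas=[
    {"slide": [0,0.3,0],"delta_rot": [0,0,0],"hand": 0.0},
    {"slide": [0,0.4,0],"delta_rot": [0,0,0],"hand": 0.0},
    {"slide": [0,0.4,0],"delta_rot": [0,0,0],"hand": 0.0},
    {"slide": [0,0.4,0],"delta_rot": [0,0,0],"hand": 0.0},
    {"slide": [0,0.2,0],"delta_rot": [0,0,0],"hand": 0.0},
  ],
)

```text
time_s: 4.0
eef_pos: [0.5336, -0.29, 0.0294]
eef_rot: [-0.001, 0.999, -0.047, 0.001]
wrist_force: [2.5, 9.9, 7.2]
opening: 0.09
```

Request:
drive_tool(
  deltas=[
    {"slide": [0,0.2,0],"delta_rot": [0,0,0],"hand": 0.0},
    {"slide": [0,0.18,0],"delta_rot": [0,0,0],"hand": 0.0},
    {"slide": [0,0.04,0],"delta_rot": [0,0,0],"hand": 0.0},
    {"slide": [0,0,0],"delta_rot": [0,0,0],"hand": 0.0},
    {"slide": [0,0,0],"delta_rot": [0,0,0],"hand": 0.0},
  ],
)

```text
time_s: 4.62
eef_pos: [0.5316, -0.3113, 0.0295]
eef_rot: [-0.0, 0.999, -0.047, 0.001]
wrist_force: [0.8, 4.9, 6.0]
opening: 0.091
```

Request:
drive_tool(
  deltas=[
    {"slide": [0,0.05,0],"delta_rot": [0,0,0],"hand": 0.0},
    {"slide": [0,0.05,0],"delta_rot": [0,0,0],"hand": 0.0},
    {"slide": [0,0,0],"delta_rot": [0,0,0],"hand": 0.0},
    {"slide": [0,0,0],"delta_rot": [0,0,0],"hand": 0.0},
    {"slide": [0,0,0],"delta_rot": [0,0,0],"hand": 0.0},
  ],
)

```text
time_s: 5.25
eef_pos: [0.5312, -0.316, 0.0295]
eef_rot: [-0.0, 0.999, -0.047, 0.001]
wrist_force: [1.1, 5.5, 6.6]
opening: 0.098
```

Request:
drive_tool(
  deltas=[
    {"slide": [0,-0.04,0],"delta_rot": [0,0,0],"hand": 0.0},
    {"slide": [0,-0.06,0],"delta_rot": [0,0,0],"hand": 0.0},
    {"slide": [0,-0.02,0],"delta_rot": [0,0,0],"hand": 0.0},
    {"slide": [0,0,0],"delta_rot": [0,0,0],"hand": 0.0},
    {"slide": [0,0,0],"delta_rot": [0,0,0],"hand": 0.0},
  ],
)

```text
time_s: 5.88
eef_pos: [0.5317, -0.3103, 0.0295]
eef_rot: [-0.0, 0.999, -0.047, 0.001]
wrist_force: [0.3, 6.2, 5.7]
opening: 0.089
```

Request:
drive_tool(
  deltas=[
    {"slide": [0,0,0],"delta_rot": [0,0,0],"hand": 0.35},
    {"slide": [0,0,0],"delta_rot": [0,0,0],"hand": 0.4},
    {"slide": [0,0,0],"delta_rot": [0,0,0],"hand": 0.4},
    {"slide": [0,0,-0.4],"delta_rot": [0,0,0],"hand": 0.4},
    {"slide": [0,0,-0.8],"delta_rot": [0,0,0],"hand": 0.4},
  ],
)

```text
time_s: 6.5
eef_pos: [0.5293, -0.3099, 0.0872]
eef_rot: [-0.001, 0.999, -0.047, -0.001]
wrist_force: [-0.2, -0.2, 0.5]
opening: 0.401
```

Request:
drive_tool(
  deltas=[
    {"slide": [0,0,-1],"delta_rot": [0,0,0],"hand": 0.4},
    {"slide": [0,0,-0.6],"delta_rot": [0,0,0],"hand": 0.2},
    {"slide": [0,0,0],"delta_rot": [0,0,0],"hand": 0.0},
    {"slide": [0,0,0],"delta_rot": [0,0,0],"hand": 0.0},
    {"slide": [0,0,0],"delta_rot": [0,0,0],"hand": 0.0},
  ],
)

```text
time_s: 7.12
eef_pos: [0.5295, -0.31, 0.1657]
eef_rot: [-0.001, 0.999, -0.047, -0.001]
wrist_force: [0.8, 0.1, -0.1]
opening: 0.003
```

```bash
python3 - <<'E'
from bench import ctrl
import cv2,pickle
d={}
for n in ["side","wrist"]:
    c=ctrl.camera(n); d[n]=c
    cv2.imwrite(f"pics/d_{n}.png",c["frame"][:,:,::-1])
pickle.dump(d,open("d.pkl","wb"))
o=ctrl.get_obs(); print(o["time_s"],o["eef_pos"],o["eef_rot"],o["wrist_force"],o["opening"])
E
```

```text
7.225 [ 0.52973434 -0.31013295  0.16581643] [-7.98528915e-04  9.98898685e-01 -4.69015542e-02 -1.01142746e-03] [-0.28213956 -0.03948332  0.39415233] -0.00011322395643713435
```

View pics/d_wrist.png

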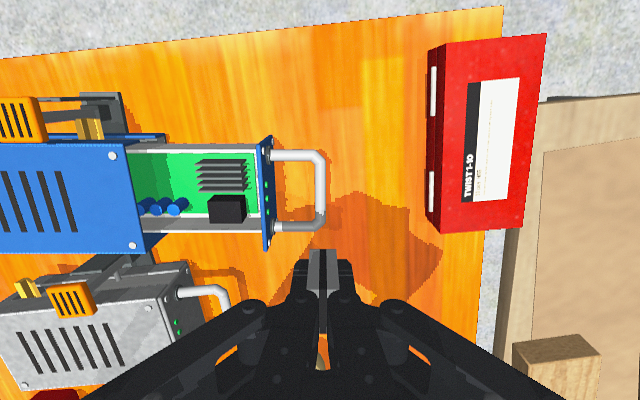

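View pics/d_side.png

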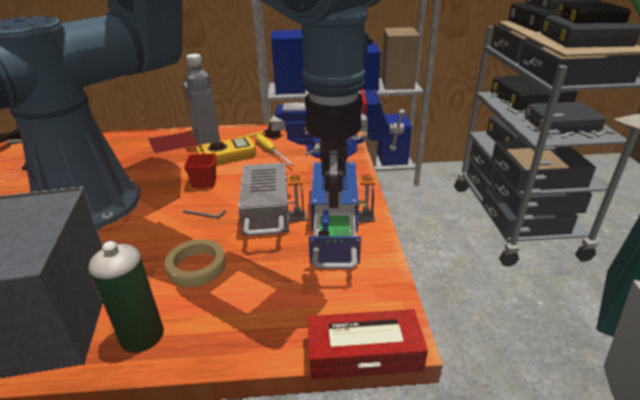

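Request:
drive_tool(
  deltas=[
    {"slide": [0.27,-0.83,0],"delta_rot": [0,0,0],"hand": 0},
    {"slide": [0.27,-0.83,0],"delta_rot": [0,0,0],"hand": 0},
    {"slide": [0.27,-0.83,0],"delta_rot": [0,0,0],"hand": 0},
    {"slide": [0.27,-0.83,0],"delta_rot": [0,0,0],"hand": 0},
    {"slide": [0.27,-0.83,0.2],"delta_rot": [0,0,0],"hand": 0},
  ],
)

```text
time_s: 7.85
eef_pos: [0.6178, -0.1092, 0.1573]
eef_rot: [0.0, 0.999, -0.047, 0.0]
wrist_force: [0.4, 0.0, 0.4]
opening: -0.004
```

Request:
drive_tool(
  deltas=[
    {"slide": [0,0,0.4],"delta_rot": [0,0,0],"hand": 0},
    {"slide": [0,0,0.2],"delta_rot": [0,0,0],"hand": 0},
    {"slide": [0,0,0],"delta_rot": [0,0,0],"hand": 0},
    {"slide": [0,0,0],"delta_rot": [0,0,0],"hand": 0},
    {"slide": [0,0,0],"delta_rot": [0,0,0],"hand": 0},
  ],
)

```text
time_s: 8.48
eef_pos: [0.6174, -0.1113, 0.1281]
eef_rot: [0.0, 0.999, -0.047, 0.001]
wrist_force: [-0.4, 1.3, -0.0]
opening: -0.005
```

```bash
python3 - <<'E'
from bench import ctrl
import cv2,pickle
from h import *
np.set_printoptions(precision=4,suppress=True)
d=pickle.load(open("d.pkl","rb"));print("bar out",onz(d["wrist"],322,190,.045))
d={}
for n in ["scene","side","wrist"]:
    c=ctrl.camera(n); d[n]=c
f=d["side"]["frame"][130:280,250:400,::-1]
g=d["scene"]["frame"][140:290,220:370,::-1]
cv2.imwrite("pics/e.png",np.hstack([cv2.resize(f,(400,400)),cv2.resize(g,(400,400))]))
cv2.imwrite("pics/e_wrist.png",d["wrist"]["frame"][:,:,::-1])
pickle.dump(d,open("e.pkl","wb"))
o=ctrl.get_obs(); print(o["time_s"],o["eef_pos"],o["eef_rot"],o["wrist_force"],o["opening"])
E
```

```text
bar out [ 0.5329 -0.3091  0.045 ]
8.625 [ 0.6172 -0.1108  0.1279] [ 0.0002  0.9989 -0.0471  0.0004] [ 0.127  -1.1917 -0.2005] -0.0005488577276363826
```

View pics/e.png

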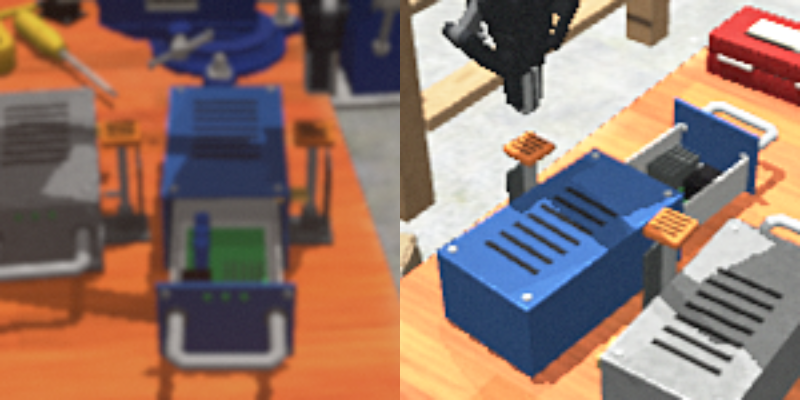

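View pics/e_wrist.png

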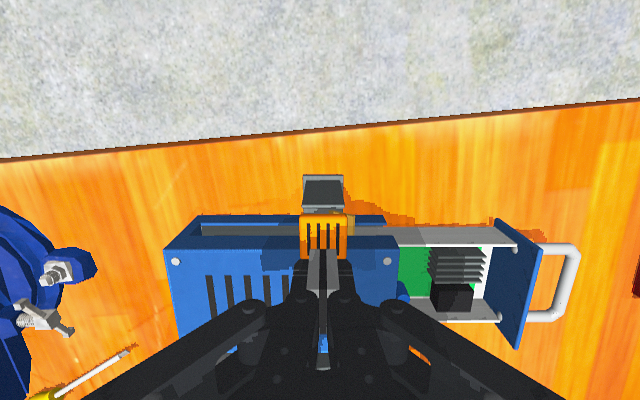

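```bash
python3 - <<'E'
import pickle
from h import *
np.set_printoptions(precision=4,suppress=True)
d=pickle.load(open("e.pkl","rb"));w=d["wrist"]
ex=np.array([.0932,.9956,0]);ey=np.array([-.9956,.0932,0])
e=onz(w,323.5,215.5,.095);print("edge",e,"centre",e+.015*ey, "L/R edges",onz(w,299.5,235,.095),onz(w,347.5,235,.095))
E
```

```text
edge [ 0.6317 -0.1123  0.095 ] centre [ 0.6168 -0.1109  0.095 ] L/R edges [ 0.6202 -0.0963  0.095 ] [ 0.6173 -0.1259  0.095 ]
```

Request:
drive_tool(
  deltas=[
    {"slide": [0,0,0.3],"delta_rot": [0,0,0],"hand": 0},
    {"slide": [0,0,0.3],"delta_rot": [0,0,0],"hand": 0},
    {"slide": [0,0,0.1],"delta_rot": [0,0,0],"hand": 0},
    {"slide": [0,0,0.08],"delta_rot": [0,0,0],"hand": 0},
    {"slide": [0,0,0],"delta_rot": [0,0,0],"hand": 0},
  ],
)

```text
time_s: 9.25
eef_pos: [0.6168, -0.1102, 0.0881]
eef_rot: [-0.0, 0.999, -0.047, -0.0]
wrist_force: [-0.4, 0.5, 2.5]
opening: 0.001
```

Request:
drive_tool(
  deltas=[
    {"slide": [0,0,0.02],"delta_rot": [0,0,0],"hand": 0},
    {"slide": [0,0,0],"delta_rot": [0,0,0],"hand": 0},
    {"slide": [0,0,0],"delta_rot": [0,0,0],"hand": 0},
    {"slide": [0,0,0],"delta_rot": [0,0,0],"hand": 0},
    {"slide": [0,0,0],"delta_rot": [0,0,0],"hand": 0},
  ],
)

```text
time_s: 9.88
eef_pos: [0.6173, -0.1104, 0.0875]
eef_rot: [0.0, 0.999, -0.047, 0.0]
wrist_force: [-0.7, 0.4, 2.0]
opening: -0.001
```

```bash
python3 - <<'E'
from bench import ctrl
import cv2
c=ctrl.camera("wrist")
cv2.imwrite("pics/f_wrist.png",c["frame"][:,:,::-1])
o=ctrl.get_obs(); print(o["time_s"],o["eef_pos"],o["wrist_force"])
E
```

```text
9.925 [ 0.61724248 -0.11040583  0.08746196] [-0.27916727  1.48599773  3.61268312]
```

View pics/f_wrist.png

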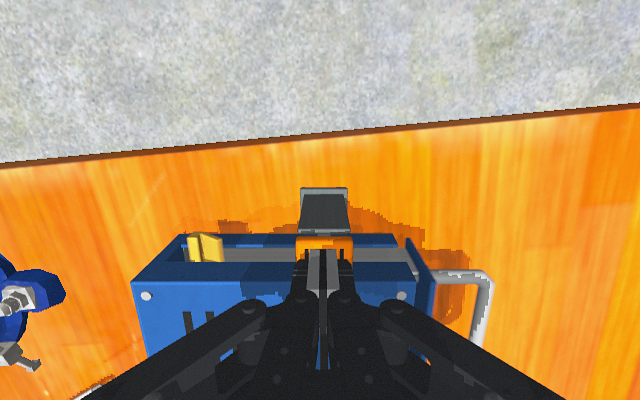

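The catch has let go and the panel (col ~420) is nearly home. I'll raise the tool straight up and let the chassis settle.

Request:
drive_tool(
  deltas=[
    {"slide": [0,0,0],"delta_rot": [0,0,0],"hand": 0},
    {"slide": [0,0,0],"delta_rot": [0,0,0],"hand": 0},
    {"slide": [0,0,0],"delta_rot": [0,0,0],"hand": 0},
    {"slide": [0,0,0],"delta_rot": [0,0,0],"hand": 0},
    {"slide": [0,0,-0.3],"delta_rot": [0,0,0],"hand": 0},
  ],
)

```text
time_s: 10.55
eef_pos: [0.6161, -0.1101, 0.1014]
eef_rot: [-0.0, 0.999, -0.047, -0.001]
wrist_force: [0.5, 0.3, -0.4]
opening: -0.002
```

Request:
drive_tool(
  deltas=[
    {"slide": [0,0,-0.8],"delta_rot": [0,0,0],"hand": 0},
    {"slide": [0,0,-0.9],"delta_rot": [0,0,0],"hand": 0},
    {"slide": [0,0,-0.6],"delta_rot": [0,0,0],"hand": 0},
    {"slide": [0,0,0],"delta_rot": [0,0,0],"hand": 0},
    {"slide": [0,0,0],"delta_rot": [0,0,0],"hand": 0},
  ],
)

```text
time_s: 11.18
eef_pos: [0.6163, -0.1102, 0.2165]
eef_rot: [-0.0, 0.999, -0.047, -0.001]
wrist_force: [0.1, 0.3, -0.5]
opening: -0.002
```

```bash
python3 - <<'E'
from bench import ctrl
import cv2,pickle
from h import *
d={n:ctrl.camera(n) for n in ["side","wrist"]}
f=d["side"]["frame"][150:250,220:400,::-1]
cv2.imwrite("pics/g_side.png",cv2.resize(f,None,fx=4.4,fy=4.4,interpolation=cv2.INTER_CUBIC))
cv2.imwrite("pics/g_wrist.png",d["wrist"]["frame"][:,:,::-1])
pickle.dump(d,open("g.pkl","wb"))
a=pickle.load(open("a.pkl","rb"))["side"]["frame"].astype(int)
# handle region shift test, shut vs now
print("diff blue front",np.abs(a[205:240,305:362]-d["side"]["frame"][205:240,305:362]).mean(),"grey front",np.abs(a[205:240,235:292]-d["side"]["frame"][205:240,235:292]).mean())
o=ctrl.get_obs(); print(o["time_s"],o["eef_pos"],o["wrist_force"])
E
```

```text
diff blue front 10.633416875522139 grey front 8.238763575605681
11.275 [ 0.61594815 -0.1100287   0.21540811] [ 0.62988382 -0.20979298  0.25512146]
```

View pics/g_side.png

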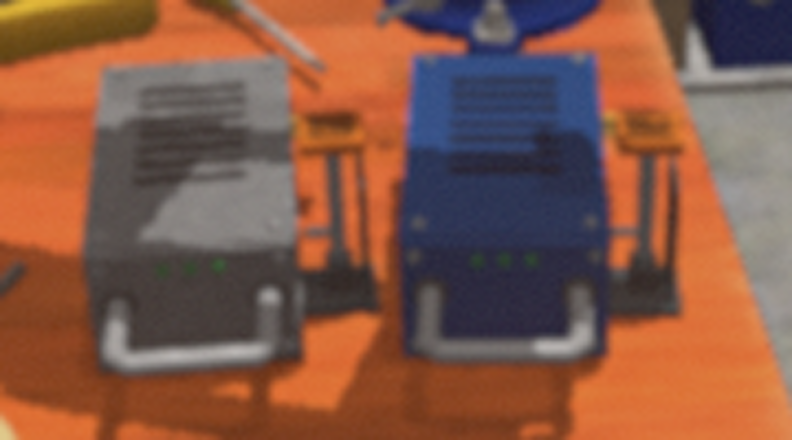

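View pics/g_wrist.png

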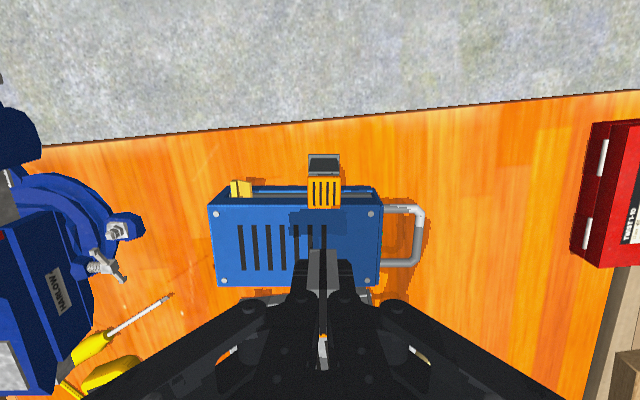

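```bash
python3 -c "
from bench import ctrl
print(ctrl.hand_in())"
```

```text
the job is handed in; nothing more can be done
None
```

The blue unit's lock works: its chassis locked out, stayed out with nothing holding it, and went fully home once its own release pad was pressed. I handed the job in at about 11.3 s of the 42 s allowed.

- **Pull and lock:** I gripped the blue handle from above and drew it out about 107 mm. I then eased back slightly and let go. More than 2 s later the pictures still showed it out; the bar measured about 103 mm from its shut position. That is within camera error of the expected 100 mm.
- **Release:** I pressed the blue unit's orange pad down about 7.5 mm with shut fingers. The force was about 2 to 3.6 N. The pictures then showed the chassis running home.
- **Last checks:** With the tool raised to about 0.215 m and touching nothing, the blue handle sits at the same place in the side picture as at the start. The grey unit still looks shut.
- **Unclear check:** I also compared brightness of the two front panels before and after. It gave similar differences for both (10.6 blue, 8.2 grey), caused by the arm's shadow, so I relied on handle positions instead.

Pad and bar positions from the different cameras agreed to within about 5 mm. The highest wrist force I read between moves was about 12 N.

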